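# Gang three rails in the lever clamp and hold it on its third click

### The arm

A 6-joint arm with a two-finger parallel gripper is mounted at the origin on the work surface. World frame = base frame: x ahead of the robot, y to its left, z up, the work surface at z = 0. Lengths are in m, angles in degrees, forces in N, time in s.
With the tool pointing down it reaches from about 0.4 to 0.825 m from the base axis. Payload 7 kg.
Tool frame: the origin (TCP) lies at the very end of the fingers, on their centre line; the grasp point (between the pads) lies 19 mm behind it; x points along the fingers, z is the direction in which the jaws open and shut, and the axes are right-handed (so a half turn about x gives the same grasp; the last joint's range is limited). The gripper opens to 88 mm and grips with 3 to 60 N. Pads are 19 mm wide; open, the fingers measure 130 mm over their backs; the gripper's body (78 mm by 193 mm) begins 47 mm behind the grasp point.
Start: joints at [83.772, 20.546, 0.682, 0, -70.136, -16.507], TCP at [0.261, 0.623, 0.227] pointing down, gripper open.
Joint ranges: [-176.03, 176.03], [-82.01, 121.73], [-58.28, 71.71], [-173.87, 95.51], [-174.79, -0.11], [-173.66, 173.66]. Speed limits (degrees/s): [136.94, 136.94, 172.46, 180, 180, 180].

### API

Orientations are given as [roll, pitch, yaw] about the fixed x, y, z axes, in that order (R = Rz(yaw) Ry(pitch) Rx(roll)).
In Python, from plant import * gives the robot as it stands.
- The arm moves only by the tool arm_command, never from a script. Its argument "commands" is one flat list of numbers, 5 for each row, row after row: the shift along the tool's x, y, z in mm, then the turn about the tool's x in degrees, then the opening in per cent of the stroke, from 0 (shut) to 100 (fully open). A call has 1 to 5 rows; each row shifts and turns the pose as measured when the row begins, along the tool's axes as they then stand; what a row does not reach is not made up. A row lasts 1/8 s, in which the tool goes at most 62.5 mm and 10.7 degrees, less where a joint would pass 70% of its speed; a pose out of reach is approached as far as the arm can. A call is refused whole if a number of a shift passes 62.5 or a number of a turn 10.7, either way. A call with a gripper value outside its range is refused whole. The fingers move at their own pace and stop on an object; the grip force is fixed at half the most. Time passes only in rows, so rows that do not move let the fingers close. It gives the time, the measured TCP pose, the force and the opening at its end, in the units of the state.
- get_obs(): the state, without advancing time (a new reading comes with each control period).
- snapshot(name): name is "side" or "top"; returns a dict with "frame" (400x640x3 uint8, blue, green, red), "fov_y" (degrees; the focal length in pixels is half the picture's height over the tangent of half this angle, whatever the lens; pixels are square), "cx", "cy" (the principal point, pixels), "dist" ([k1, k2, p1, p2, k3] as OpenCV has them; the pictures are not rectified), "world_to_cam" (4x4, takes a point from world to camera coordinates). Camera axes: x right, y up, looking along -z (the intrinsics and any distortion apply to the point x, -y, -z); pixel columns grow to the right and rows downward; lengths in m; the calibration is good to about 2 mm. A picture is of the moment at which its call begins. There is no depth.
- close_job(): hands the job in, once; it reports no verdict.
The state is a dict: "clock": time; "joint_pos": joint angles; "qvel": joint speeds; "tau": joint torques, N m; "tool_pos": TCP position; "orientation": TCP orientation; "force": force on the tool from outside, world axes, zero at the start; "moment": the same for the moment, N m; "opening": finger opening in m.
Only numpy, scipy, OpenCV 4.12 (cv2) and the standard library are available. Lean on these libraries where they do the work, as an engineer would, in place of code of your own. Each camera call takes 0.05 s, during which the arm holds its last target. There are 200 camera calls.

### The job

I want to strike one pencil line across three rails at once: slide the three loose wooden rails along the bed of the blue lever clamp until the far end of each is up against the steel end stop, so that their ends make one straight row. Then push the clamp's lever down by its black handle, past the first and second clicks to the third, so that the jaw closes the rails up tight against one another and the fence, and finish while still holding the lever there, because it springs back if let go. Leave the other things on the bench alone.

Things in the scene. Friction and masses are not known exactly. Their poses are not given: they have to be found in the camera images.
- clamp_corner (a point): inner corner of the clamp where the end stop meets the fence, at the level of the bed's top (20 mm above the bench). x runs along the bed away from the robot, with 0 on the end stop's near face; y points left, with 0 on the fence's inner face; z up. The rails' place is at x < 0, y < 0. Fence (220 mm long) and end stop (150 mm long) are steel bars 36 mm high, 20 mm thick
- clamp: the blue lever clamp, bolted down. Bed 275 (x) x 390 (y) x 20 mm; origin under it, on the bench; axes parallel to the corner's; the corner is at (90, 100, 20) mm, the bed's near edge at x = -150 and its sides at y = -200 and 190 mm. A gearbox 80 x 80 mm, 145 mm high (detent plunger beside it to 205 mm), stands at (30, -145) mm. Bolt heads 8 mm high near the bed's four corners
- rail_a_mid (a point): rail A: plain pale wooden rail, 150 mm long (its x axis, along the bed), 38 mm wide, 30 mm high, about 110 g, loose on the bed between fence and jaw, a few mm of gap beside it, its far end 15 to 80 mm short of the end stop. This point is its centre, 15 mm above the bed; against the stop it reads x = -75 mm in the corner's frame
- rail_b_mid (a point): rail B: plain pale wooden rail, 150 mm long (its x axis, along the bed), 38 mm wide, 30 mm high, about 110 g, loose on the bed between fence and jaw, a few mm of gap beside it, its far end 15 to 80 mm short of the end stop. This point is its centre, 15 mm above the bed; against the stop it reads x = -75 mm in the corner's frame
- rail_c_mid (a point): rail C: plain pale wooden rail, 150 mm long (its x axis, along the bed), 38 mm wide, 30 mm high, about 110 g, loose on the bed between fence and jaw, a few mm of gap beside it, its far end 15 to 80 mm short of the end stop. This point is its centre, 15 mm above the bed; against the stop it reads x = -75 mm in the corner's frame
- jaw_face (a point): centre of the cork-lined face of the sprung moving jaw right of the rails (140 mm long, 36 mm high). At rest it stands 159 mm from the fence; the lever drives it towards the fence, 40 mm per rad, until it meets the rails (three are 114 mm wide together) and its springs, with up to 12 mm of give, squeeze them with about 15 N
- lever_pivot (a point): a point on the axis of the clamp's lever, abreast of the middle of the handle, at (-80, -145, 100) mm in the clamp's frame, that is (-170, -245, 80) mm from the corner. The axis runs along the bed (this point's x axis; its axes are parallel to the corner's)
- lever (a joint): lever angle, rad: 0 at rest, leaning to the right and up, 62 deg above level; grows as the handle goes down. Clicks (sprung detents) at 0.43, 0.87 and 1.30 (12 deg below level); hard stop 1.36. The clicks do not hold it: let go, a spring returns it to 0. Pushing at the handle takes 2 to 12 N, most just past each click and while the jaw squeezes
- handle: the lever's black handle: round bar 28 mm in diameter, 84 mm long, along the bed (its x axis), free to revolve. Origin at its centre, 150 mm from the lever's axis: at lever angle q it is 150 mm x cos(62 deg - q) right of lever_pivot and 150 mm x sin(62 deg - q) above it. Its far end joins the lever's steel arm, 15 mm thick; the near end is free
- pencil: flat red carpenter's pencil, 166 x 12 x 7 mm, lying on the clamp's bed outside the fence; origin at its underside. Leave it alone
- foot_a: black plastic cabinet levelling foot, 60 mm round base, 86 mm tall, standing on the bench behind the clamp's lever; origin under its centre. Leave it alone
- foot_b: second black levelling foot, the same, on the left; origin under its centre. Leave it alone
- square: try square lying flat, dark wood stock 120 x 24 x 18 mm with a 170 mm steel blade; origin under the stock's centre. Leave it alone
- tape: yellow and black tape measure, 75 x 36 x 67 mm; origin under its centre. Leave it alone
- drill: green and black cordless drill standing on its battery, 220 mm tall; origin under the battery's centre. Leave it alone
- jar: clear jar with an orange lid, 70 mm in diameter, 90 mm tall; origin under its centre. Leave it alone
There are look-alikes about, which are no part of the job. What is shaped like the part that bears rail_a_mid but red or yellow is not meant. Leave any yellow look-alike of the part that bears rail_b_mid alone.

How it is judged:
By the outcome, as a careful person would: the job done as asked, in the order asked, and still so for the second after the job is handed in, while the arm keeps its last pose, push and grip.
It also fails if it takes over 61 s, if anything falls off the work surface, if the arm or the gripper's body presses on something with over 40 N, if the wrist force passes 120 N, or if a joint passes its speed limit or range.

## Working session

There is one attempt and no reset: what is moved stays moved. The work goes in short steps, Python scripts to look and compute and a tool call to move; the robot and the scene stay as the last step left them, time stands still between calls to the robot, and variables do not carry over. Pictures are saved under pics/ and viewed, about 8 in all and at most 12, crops included, and the job is handed in when it is done.

Besides the shell and the picture viewer there is one more tool, called after "Request:" by a JSON object that holds its "fn" and its "kwargs". arm_command: Moves the arm, as the interface text tells. Its arguments: {"type":"object","properties":{"commands":{"type":"array"}},"required":["commands"]}

```bash
mkdir -p pics; ls; python3 - <<'E'
from plant import *
import cv2
for n in ("top","side"):
    s=snapshot(n); cv2.imwrite(f"pics/{n}0.png",s["frame"]); print(n,s["fov_y"],s["cx"],s["cy"],s["dist"],s["world_to_cam"])
print(get_obs())
E
```

```text
pics
top 46.43583540147898 321.0463030492395 199.03584098283716 [-0.07565577  0.          0.          0.          0.        ] [[-0.00249182 -0.99987409 -0.01567139  0.03983176]
 [ 0.99483981 -0.00406818  0.10137656 -0.54356825]
 [-0.10142755 -0.01533791  0.99472469 -1.50110847]
 [ 0.          0.          0.          1.        ]]
side 50.76706751616101 323.48715441252074 196.85811985939324 [-0.07048274  0.          0.          0.          0.        ] [[ 0.99466833 -0.10269488  0.00941682 -0.52811058]
 [ 0.07186973  0.75578817  0.65086019 -0.13903187]
 [-0.07395713 -0.64671324  0.75913921 -1.3882024 ]
 [ 0.          0.          0.          1.        ]]
{'clock': 0.1, 'joint_pos': array([ 8.37747606e+01,  2.05869113e+01,  6.40366724e-01, -1.82204226e-02,
       -7.01363856e+01, -1.65081186e+01]), 'qvel': array([ 0.06389298, -0.03875282,  0.07541768,  0.1561508 ,  0.07215897,
        0.12536827]), 'tau': array([-2.84429865e-03, -5.84163630e+01,  2.93752921e+01,  7.01549962e+00,
        1.01675437e-02, -4.92768561e-05]), 'tool_pos': array([0.26068956, 0.62216078, 0.22572981]), 'orientation': array([   4.83911328,   89.91531881, -107.90044807]), 'force': array([-0.09783954,  0.73945908, -0.02900295]), 'moment': array([-0.02151431,  0.0195296 , -0.01331   ]), 'opening': 0.08790005138315866}
```

View pics/top0.png

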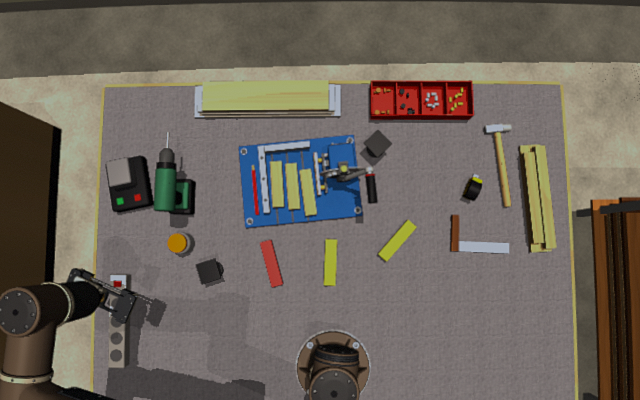

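View pics/side0.png

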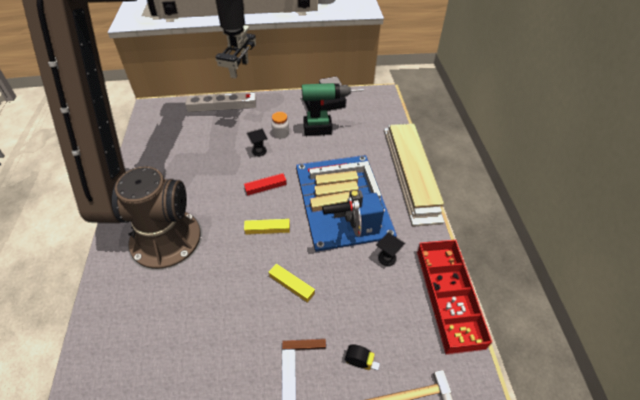

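```bash
cat > h.py <<'E'
import numpy as np, cv2
from plant import *
F=np.diag([1,-1,-1])
def cam(s):
    f=200/np.tan(np.radians(s["fov_y"]/2)); K=np.array([[f,0,s["cx"]],[0,f,s["cy"]],[0,0,1.]])
    W=np.array(s["world_to_cam"]); return K,np.array(s["dist"]),F@W[:3,:3],F@W[:3,3]
def proj(s,P):
    K,d,R,t=cam(s); return cv2.projectPoints(np.atleast_2d(np.float64(P)),cv2.Rodrigues(R)[0],t,K,d)[0][:,0]
def ray(s,uv,z):
    K,d,R,t=cam(s); n=cv2.undistortPoints(np.float64(uv).reshape(-1,1,2),K,d)[:,0]
    D=np.c_[n,np.ones(len(n))]@R; C=-R.T@t
    return C+D*((z-C[2])/D[:,2])[:,None]
def crop(s,x,y,w,h,k,name):
    cv2.imwrite(name,cv2.resize(s["frame"][y:y+h,x:x+w],None,fx=k,fy=k,interpolation=cv2.INTER_CUBIC))
E
python3 - <<'E'
from h import *
crop(snapshot("top"),230,125,160,110,5,"pics/t1.png")
crop(snapshot("side"),290,145,130,120,5,"pics/s1.png")
E
```

```text
(no output)
```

View pics/t1.png

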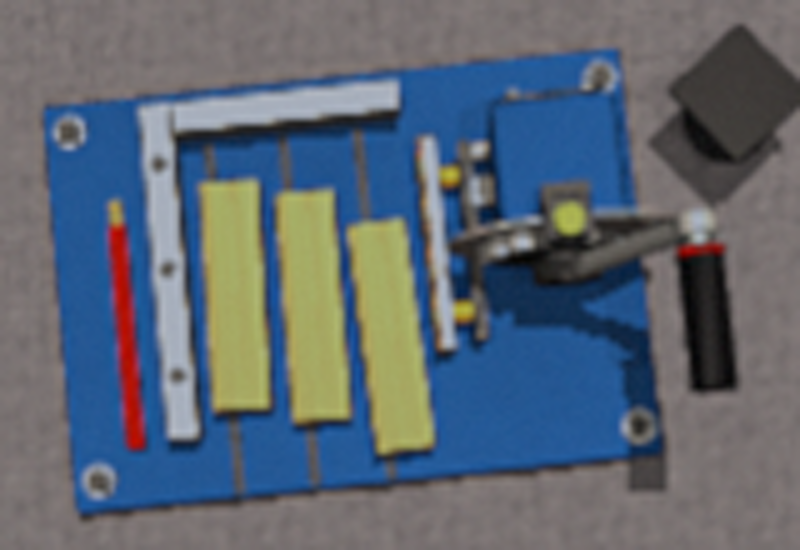

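View pics/s1.png

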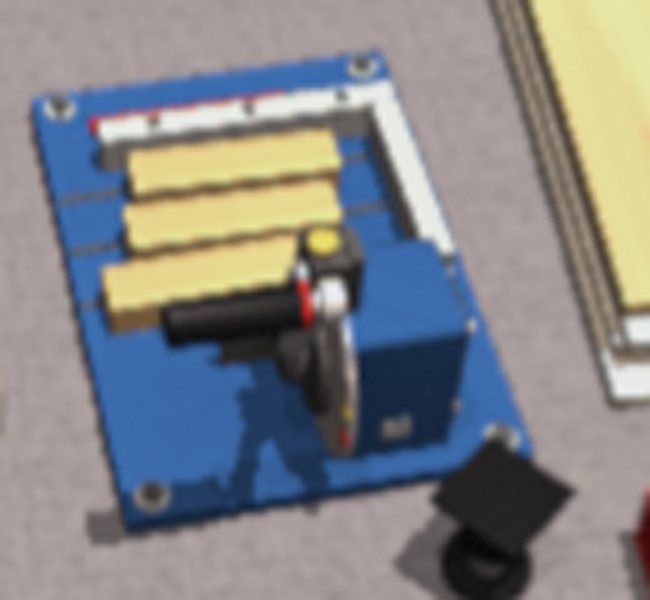

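```bash
cat >> h.py <<'E'
from scipy.optimize import least_squares
def T(px,x0=230,y0=125,k=5): return (np.float64(px)+.5)/k-.5+[x0,y0]
def w(p,P):
    c,s=np.cos(p[2]),np.sin(p[2]); P=np.atleast_2d(np.float64(P))
    return np.c_[p[0]+c*P[:,0]-s*P[:,1],p[1]+s*P[:,0]+c*P[:,1],P[:,2]+.02]
E
python3 - <<'E'
from h import *
t=snapshot("top"); s=snapshot("side")
B=np.array([[.035,.09,0],[.035,-.3,0],[-.24,.09,0],[-.24,-.3,0]])
pt=T([(45,107),(617,50),(82,515),(662,458)]); ps=T([(380,53),(540,455),(33,98),(128,530)],290,145)
r=lambda p:np.r_[(proj(t,w(p,B))-pt).ravel(),(proj(s,w(p,B))-ps).ravel()]
f=least_squares(r,[.7,.1,0]); p=f.x; print(p,np.degrees(p[2]),f.fun.round(1)); np.save("p.npy",p)
c,sn=np.cos(p[2]),np.sin(p[2])
def loc(q): d=q[:,:2]-p[:2]; return np.c_[d@[c,sn],d@[-sn,c]]*1000
for n,q in dict(A=[(201,182),(259,180),(213,412),(271,408)],B=[(276,192),(333,189),(293,423),(351,420)],C=[(348,225),(404,219),(376,455),(434,448)]).items():
    W=ray(t,T(q),.05); print(n,loc(W).round(1).tolist(),W.mean(0).round(4))
print("fence/jaw",loc(ray(t,T([(176,106),(200,438),(440,138),(456,350)]),.056)).round(1))
a=np.radians(62)
H=[[-.17+d,-.245-.15*np.cos(a),.08+.15*np.sin(a)] for d in (-.042,.042)]
print("handle W",w(p,H),(proj(t,w(p,H))-[230,125])*5,(proj(s,w(p,H))-[290,145])*5)
E
```

```text
[0.70007209 0.22144446 0.09937399] 5.693710008067165 [ 0.  -0.4  1.3 -1.1 -0.5 -0.4  1.4 -1.1 -0.3 -0.6 -1.  -0.2 -1.2 -0.
 -0.8 -1.4]
A [[-34.4, -13.1], [-37.1, -51.1], [-185.5, -7.3], [-186.8, -45.0]] [0.5926 0.1815 0.05  ]
B [[-46.2, -61.4], [-48.2, -98.7], [-197.9, -58.2], [-199.9, -95.7]] [0.5854 0.1311 0.05  ]
C [[-72.9, -106.1], [-72.7, -142.8], [-224.0, -109.6], [-223.4, -147.2]] [0.5651 0.0809 0.05  ]
fence/jaw [[  16.4   -1.9]
 [-202.     1.9]
 [ -23.1 -171.6]
 [-162.3 -167.8]]
handle W [[ 0.52041106 -0.11345276  0.23244214]
 [ 0.60399664 -0.10511908  0.23244214]] [[716.75282247 373.38254808]
 [700.05862501 227.78479077]] [[173.46274789 323.91541019]
 [319.26640853 301.45089845]]
```

```bash
cat >> h.py <<'E'
def plan(x,y,z,zdir,lab=""):
    """shift (mm, tool axes now) and turn deg about tool x so that tool z points along world yaw zdir (mod 180)"""
    from scipy.spatial.transform import Rotation as Rr
    o=get_obs(); R=Rr.from_euler('xyz',o["orientation"],degrees=True).as_matrix()
    d=R.T@(np.array([x,y,z])-o["tool_pos"])*1000
    v=R.T@[np.cos(np.radians(zdir)),np.sin(np.radians(zdir)),0]
    a=np.degrees(np.arctan2(-v[1],v[2])); a=(a+90)%180-90
    print(lab,"shift",d.round(1),"turn",round(a,1),"t",o["clock"],"tcp",np.array(o["tool_pos"]).round(4),"F",np.array(o["force"]).round(1),"q6",o["joint_pos"][5].round(1)); return R
def L(x,y,z): return w(np.load("p.npy"),[x/1e3,y/1e3,z/1e3])[0]
E
python3 - <<'E'
from h import *
t=snapshot("top"); s=snapshot("side")
B=np.array([[.035,.09,0],[.035,-.3,0],[-.24,.09,0],[-.24,-.3,0]])
pt=T([(45,107),(617,50),(82,515),(662,458)]); ps=T([(380,53),(540,455),(33,98),(128,530)],290,145)
fe=ray(t,T([(176,106),(200,438)]),.056); st=ray(t,T([(180,132),(399,110)]),.056)
def loc(p,q):
    c,sn=np.cos(p[2]),np.sin(p[2]); d=q[:,:2]-p[:2]; return np.c_[d@[c,sn],d@[-sn,c]]*1000
r=lambda p:np.r_[(proj(t,w(p,B))-pt).ravel(),(proj(s,w(p,B))-ps).ravel(),loc(p,fe)[:,1]/2,loc(p,st)[:,0]/2]
p=least_squares(r,[.7,.2,0]).x; print(p[:2],np.degrees(p[2]),r(p).round(1)); np.save("p.npy",p)
for n,q in dict(A=[(201,182),(259,180),(213,412),(271,408)],B=[(276,192),(333,189),(293,423),(351,420)],C=[(348,225),(404,219),(376,455),(434,448)]).items():
    print(n,loc(p,ray(t,T(q),.05)).round(1).tolist())
for l,P in dict(Cup=(-270,-127,80),C=(-270,-127,12)).items(): print(plan(*L(*P),np.degrees(p[2]),l).round(2))
E
```

```text
[0.69969725 0.22115952] 5.566570534740137 [ 0.1 -0.4  1.4 -0.8 -0.6 -0.3  1.4 -0.8 -0.3 -0.6 -1.3 -0.1 -1.2 -0.1
 -1.2 -1.5 -0.8  0.9 -0.4 -0.5]
A [[-34.0, -13.0], [-36.6, -50.9], [-185.1, -7.5], [-186.3, -45.1]]
B [[-45.7, -61.3], [-47.5, -98.5], [-197.4, -58.4], [-199.2, -95.9]]
C [[-72.2, -106.0], [-72.0, -142.7], [-223.4, -109.8], [-222.7, -147.5]]
Cup shift [126.5 382.3 440.3] turn 61.7 t 0.4 tcp [0.2608 0.6225 0.2264] F [0.1 0.6 0.2] q6 -16.5
[[-0.    0.92 -0.39]
 [-0.   -0.39 -0.92]
 [-1.    0.    0.  ]]
C shift [194.5 382.3 440.3] turn 61.7 t 0.4 tcp [0.2608 0.6225 0.2264] F [0.1 0.6 0.2] q6 -16.5
[[-0.    0.92 -0.39]
 [-0.   -0.39 -0.92]
 [-1.    0.    0.  ]]
```

Request:
{"fn": "arm_command", "kwargs": {"commands": [0, 38, 44, 0, 0, 0, 38, 44, 0, 0, 0, 38, 44, 0, 0, 0, 38, 44, 0, 0, 0, 38, 44, 0, 0]}}

```text
clock: 1.02
tool_pos: [0.3522, 0.3415, 0.225]
orientation: [48.9, 89.9, -63.5]
force: [0.3, 0.1, 0.8]
opening: 0.043
```

Request:
{"fn": "arm_command", "kwargs": {"commands": [0, 38, 44, 0, 0, 0, 38, 44, 0, 0, 0, 38, 44, 0, 0, 0, 38, 44, 0, 0, 0, 0, 0, 10.5, 0]}}

```text
clock: 1.65
tool_pos: [0.4272, 0.1104, 0.2273]
orientation: [150.2, 89.7, 27.0]
force: [0.1, 0.1, 0.1]
opening: 0.0007
```

Request:
{"fn": "arm_command", "kwargs": {"commands": [0, 0, 0, 10.5, 0, 0, 0, 0, 10.5, 0, 0, 0, 0, 10.5, 0, 0, 0, 0, 10.5, 0, 0, 0, 0, 5, 0]}}

```text
clock: 2.28
tool_pos: [0.4275, 0.1084, 0.2284]
orientation: [-156.8, 89.5, 31.8]
force: [-0.9, -0.3, 0.1]
opening: 0.0005
```

```bash
python3 - <<'E'
from h import *
print(plan(*L(-270,-127,80),5.6).round(2)); plan(*L(-270,-127,12),5.6); print(get_obs()["opening"])
E
```

```text
shift [128.3  42.1  -8.7] turn 3.0 t 2.275 tcp [0.4275 0.1084 0.2284] F [-0.9 -0.3  0.1] q6 -31.5
[[ 0.01  0.15 -0.99]
 [ 0.   -0.99 -0.15]
 [-1.   -0.   -0.01]]
 shift [196.3  42.3  -8.3] turn 3.0 t 2.275 tcp [0.4275 0.1084 0.2284] F [-0.9 -0.3  0.1] q6 -31.5
0.0005277295295410237
```

Request:
{"fn": "arm_command", "kwargs": {"commands": [0, 42, -8, 3, 0, 55, 0, 0, 0, 0, 55, 0, 0, 0, 0, 50, 0, 0, 0, 0, 25, 0, 0, 0, 0]}}

```text
clock: 2.9
tool_pos: [0.4475, 0.0697, 0.0429]
orientation: [-155.3, 88.8, 30.2]
force: [0.4, 0.3, 1.1]
opening: 0.0005
```

```bash
python3 - <<'E'
from h import *
plan(*L(-270,-127,12),5.6); plan(*L(-171,-125,12),5.6)
E
```

```text
shift [10.8  0.8  4.5] turn -0.2 t 2.9 tcp [0.4475 0.0697 0.0429] F [0.4 0.3 1.1] q6 -28.6
 shift [ 12.7  -1.4 -94.5] turn -0.2 t 2.9 tcp [0.4475 0.0697 0.0429] F [0.4 0.3 1.1] q6 -28.6
```

Request:
{"fn": "arm_command", "kwargs": {"commands": [9, 0, 0, 0, 0, 0, 0, -22, 0, 0, 0, 0, -20, 0, 0, 0, 0, -20, 0, 0, 0, 0, -15, 0, 0]}}

```text
clock: 3.52
tool_pos: [0.5262, 0.0773, 0.0363]
orientation: [-156.3, 88.9, 29.2]
force: [-0.8, -0.3, -0.5]
opening: 0.0006
```

```bash
python3 - <<'E'
from h import *
plan(*L(-171,-127,12),5.6)
t=snapshot("top"); crop(t,230,125,160,110,5,"pics/t2.png")
E
```

```text
shift [  4.6   0.7 -15.6] turn -0.1 t 3.525 tcp [0.5262 0.0773 0.0363] F [-0.8 -0.3 -0.5] q6 -24.0
```

View pics/t2.png

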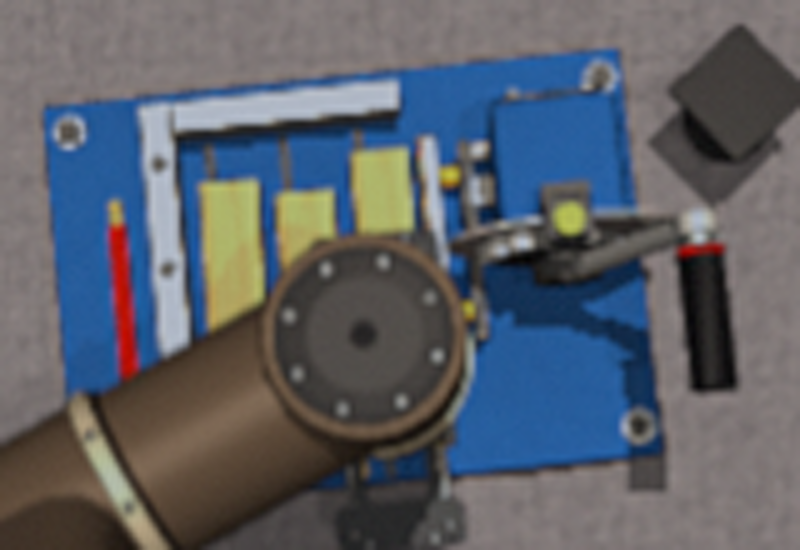

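Request:
{"fn": "arm_command", "kwargs": {"commands": [0, 0, -10, 0, 0, 0, 0, -6, 0, 0, 0, 0, -4, 0, 0, 0, 0, -3, 0, 0]}}

```text
clock: 4.08
tool_pos: [0.5491, 0.0793, 0.0371]
orientation: [-153.4, 89.1, 32.1]
force: [-13.6, 1.9, 8.0]
opening: 0.0005
```

```bash
python3 - <<'E'
from h import *
plan(*L(-171,-127,12),5.6)
E
```

```text
shift [5.  0.5 7.5] turn -0.1 t 4.075 tcp [0.5491 0.0793 0.0371] F [-13.6   1.9   8. ] q6 -22.8
```

Request:
{"fn": "arm_command", "kwargs": {"commands": [0, 0, 35, 0, 0, 0, 0, 35, 0, 0, 5, -25, 0, 0, 0, 0, -24, 0, 0, 0, 0, 0, 0, 0, 0]}}

```text
clock: 4.7
tool_pos: [0.4728, 0.1221, 0.0317]
orientation: [-153.6, 89.0, 31.9]
force: [-0.2, 0.7, 0.7]
opening: 0.0008
```

```bash
python3 - <<'E'
from h import *
plan(*L(-163.5,-78.5,12),5.6)
E
```

```text
shift [  0.9   1.8 -72. ] turn -0.1 t 4.7 tcp [0.4728 0.1221 0.0317] F [-0.2  0.7  0.7] q6 -32.4
```

Request:
{"fn": "arm_command", "kwargs": {"commands": [0, 2, -18, 0, 0, 0, 0, -18, 0, 0, 0, 0, -15, 0, 0, 0, 0, -10, 0, 0, 0, 0, -6, 0, 0]}}

```text
clock: 5.32
tool_pos: [0.5406, 0.1246, 0.0326]
orientation: [-152.1, 89.1, 33.4]
force: [-1.6, 1.4, -0.2]
opening: 0.0004
```

```bash
python3 - <<'E'
from h import *
plan(*L(-163.5,-78.5,12),5.6)
E
```

```text
shift [ 0.7 -2.1 -4.2] turn -0.1 t 5.325 tcp [0.5406 0.1246 0.0326] F [-1.6  1.4 -0.2] q6 -27.7
```

Request:
{"fn": "arm_command", "kwargs": {"commands": [0, 0, -4, 0, 0, 0, 0, -3, 0, 0]}}

```text
clock: 5.58
tool_pos: [0.5446, 0.1241, 0.032]
orientation: [-143.5, 89.4, 41.9]
force: [-15.2, 3.4, 8.1]
opening: 0.0008
```

```bash
python3 - <<'E'
from h import *
plan(*L(-163.5,-78.5,12),5.6)
E
```

```text
shift [-0.  -3.1 -0.2] turn -0.2 t 5.575 tcp [0.5446 0.1241 0.032 ] F [-15.2   3.4   8.1] q6 -27.3
```

Request:
{"fn": "arm_command", "kwargs": {"commands": [0, 0, 30, 0, 0, 0, 0, 28, 0, 0, 0, -28, 0, 0, 0, 0, -26, 0, 0, 0, 0, 0, 0, 0, 0]}}

```text
clock: 6.2
tool_pos: [0.4794, 0.1731, 0.0321]
orientation: [-142.7, 89.4, 42.7]
force: [0.0, 0.3, -0.0]
opening: 0.0002
```

```bash
python3 - <<'E'
from h import *
plan(*L(-163.5,-28,12),5.6)
E
```

```text
shift [  0.7   1.4 -60.4] turn -0.2 t 6.2 tcp [0.4794 0.1731 0.0321] F [ 0.   0.3 -0. ] q6 -36.5
```

Request:
{"fn": "arm_command", "kwargs": {"commands": [0, 1, -20, 0, 0, 0, 0, -16, 0, 0, 0, 0, -13, 0, 0, 0, 0, -8, 0, 0, 0, 0, -4, 0, 0]}}

```text
clock: 6.82
tool_pos: [0.5395, 0.1754, 0.0319]
orientation: [-122.9, 89.7, 62.5]
force: [-16.1, 3.1, 8.8]
opening: 0.0004
```

```bash
python3 - <<'E'
from h import *
plan(*L(-163.5,-28,12),5.6)
E
```

```text
shift [-0.1 -2.  -0.3] turn -0.3 t 6.825 tcp [0.5395 0.1754 0.0319] F [-16.1   3.1   8.8] q6 -32.2
```

Request:
{"fn": "arm_command", "kwargs": {"commands": [0, 0, 25, 0, 0, -50, 0, 15, 0, 0, -60, 0, 0, 0, 0, -60, 0, 0, 0, 0, -60, 0, 0, 0, 100]}}

```text
clock: 7.45
tool_pos: [0.4956, 0.168, 0.2627]
orientation: [6.2, 89.6, -168.6]
force: [1.1, 1.3, -0.4]
opening: 0.0055
```

Request:
{"fn": "arm_command", "kwargs": {"commands": [-40, 30, 0, 0, 100, 0, 60, 0, 0, 100, 0, 60, 0, 0, 100, 0, 60, 0, 0, 100, 0, 60, 0, 0, 100]}}

```text
clock: 8.07
tool_pos: [0.5235, -0.1041, 0.311]
orientation: [-150.3, 89.5, 35.4]
force: [0.7, 0.2, 0.2]
opening: 0.055
```

Request:
{"fn": "arm_command", "kwargs": {"commands": [0, 0, 0, 10.5, 100, 0, 0, 0, 10.5, 100, 0, 0, 0, 10.5, 100, 0, 0, 0, 10.5, 100, 0, 0, 0, 10.5, 100]}}

```text
clock: 8.7
tool_pos: [0.5221, -0.1105, 0.3101]
orientation: [-92.7, 89.5, 39.2]
force: [0.2, -0.5, -0.2]
opening: 0.0875
```

Request:
{"fn": "arm_command", "kwargs": {"commands": [0, 0, 0, 10.5, 100, 0, 0, 0, 10.5, 100, 0, 0, 0, 10.5, 100, 0, 0, 0, 10.5, 100]}}

```text
clock: 9.2
tool_pos: [0.5214, -0.1108, 0.3098]
orientation: [-47.3, 89.5, 41.6]
force: [-0.3, 0.1, -0.9]
opening: 0.0878
```

```bash
python3 - <<'E'
from h import *
print(plan(*L(-182,-315.4,193),95.6).round(2))
t=snapshot("top"); crop(t,230,125,160,110,5,"pics/t3.png")
E
```

```text
shift [ 96.9 -27.1   0.4] turn -6.7 t 9.2 tcp [ 0.5214 -0.1108  0.3098] F [-0.3  0.1 -0.9] q6 -99.9
[[ 0.01 -1.    0.02]
 [ 0.01  0.02  1.  ]
 [-1.   -0.01  0.01]]
```

View pics/t3.png

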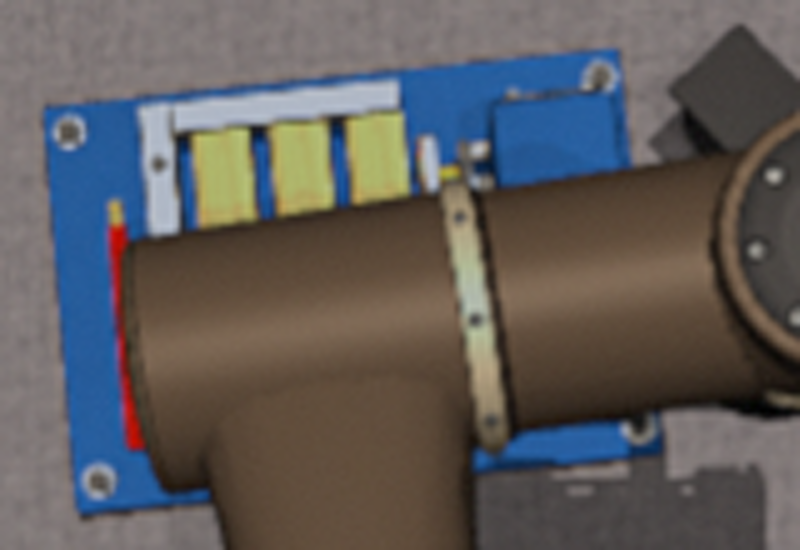

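Request:
{"fn": "arm_command", "kwargs": {"commands": [0, -27, 0, -6.7, 100, 30, 0, 0, 0, 100, 30, 0, 0, 0, 100, 0, 0, 0, 0, 100]}}

```text
clock: 9.75
tool_pos: [0.5495, -0.1116, 0.2491]
orientation: [-58.8, 89.4, 37.1]
force: [-0.4, 0.3, 0.7]
opening: 0.0877
```

```bash
python3 - <<'E'
from h import *
plan(*L(-182,-315.4,193),95.6)
s=snapshot("side"); crop(s,260,110,160,130,5,"pics/s3.png")
E
```

```text
shift [36.2  0.6  1. ] turn 0.3 t 9.75 tcp [ 0.5495 -0.1116  0.2491] F [-0.4  0.3  0.7] q6 -92.3
```

View pics/s3.png

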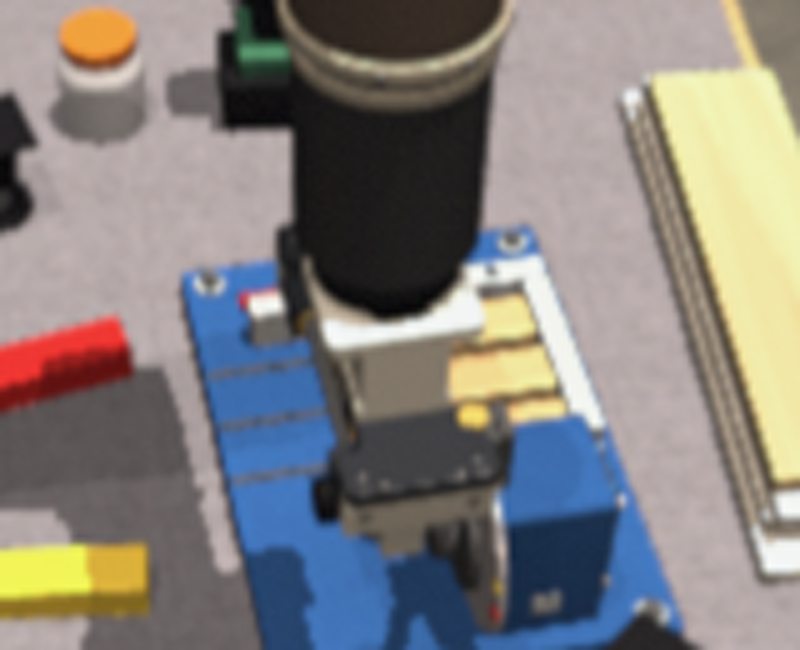

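Request:
{"fn": "arm_command", "kwargs": {"commands": [18, 0, 1, 0, 100, 18, 0, 0, 0, 100, 0, 0, 0, 0, 30, 0, 0, 0, 0, 25, 0, 0, 0, 0, 20]}}

```text
clock: 10.42
tool_pos: [0.5546, -0.111, 0.2226]
orientation: [-83.7, 88.7, 12.5]
force: [0.5, -0.6, 0.4]
opening: 0.0633
```

Request:
{"fn": "arm_command", "kwargs": {"commands": [0, 0, 0, 0, 0, 0, 0, 0, 0, 0, 0, 0, 0, 0, 0]}}

```text
clock: 10.8
tool_pos: [0.5551, -0.111, 0.224]
orientation: [-84.6, 88.6, 11.6]
force: [0.5, 0.5, -0.5]
opening: 0.0333
```

```bash
cat >> h.py <<'E'
def lev():
    o=get_obs(); R=plan(*o["tool_pos"],95.6); g=o["tool_pos"]+R@[-.019,0,0]; p=np.load("p.npy")
    c,s=np.cos(p[2]),np.sin(p[2]); d=g[:2]-p[:2]; y=d@[-s,c]*1e3+245; z=(g[2]-.02)*1e3-80
    q=np.radians(62)-np.arctan2(z,-y); print("grasp local x",d@[c,s]*1e3,"r",np.hypot(y,z),"q",q,"open",o["opening"])
    h=lambda q:L(d@[c,s]*1e3,-245-150*np.cos(np.radians(62)-q),80+150*np.sin(np.radians(62)-q))
    prev=g
    for k in np.arange(np.ceil(q*10+.3)/10,1.41,.1): v=R.T@(h(k)-prev)*1e3; prev=h(k); print(round(k,2),v.round(1))
E
python3 -c "
from h import *
lev()"
```

```text
shift [0. 0. 0.] turn 0.6 t 10.8 tcp [ 0.5551 -0.111   0.224 ] F [ 0.5  0.5 -0.5] q6 -92.2
grasp local x -176.57036123250563 r 159.91080532950596 q -0.0240518436724666 open 0.033345656903163046
0.1 [ 18.2   0.6 -11.7]
0.2 [  8.9   0.4 -12.1]
0.3 [ 10.1   0.4 -11.1]
0.4 [ 11.1   0.4 -10. ]
0.5 [12.1  0.4 -8.9]
0.6 [12.9  0.4 -7.6]
0.7 [13.6  0.4 -6.3]
0.8 [14.2  0.4 -4.9]
0.9 [14.6  0.4 -3.5]
1.0 [14.9  0.4 -2. ]
1.1 [15.   0.4 -0.5]
1.2 [15.   0.3  1. ]
1.3 [14.8  0.3  2.5]
1.4 [14.5  0.3  3.9]
```

Request:
{"fn": "arm_command", "kwargs": {"commands": [11, 4, 0, 0, 40, 0, 0, 0, 0, 0, 0, 0, 0, 0, 0, 0, 0, 0, 0, 0, 0, 0, 0, 0, 0]}}

```text
clock: 11.42
tool_pos: [0.5503, -0.11, 0.212]
orientation: [-79.4, 88.7, 16.8]
force: [-1.5, 1.5, 2.0]
opening: 0.0273
```

```bash
python3 -c "
from h import *
lev()"
```

```text
shift [0. 0. 0.] turn 0.6 t 11.425 tcp [ 0.5503 -0.11    0.212 ] F [-1.5  1.5  2. ] q6 -92.2
grasp local x -181.2380301462487 r 148.60380217011013 q 0.003394700255433092 open 0.02734455162603768
0.1 [  6.2   0.3 -13.1]
0.2 [  8.9   0.3 -12.1]
0.3 [ 10.    0.4 -11.1]
0.4 [ 11.1   0.4 -10.1]
0.5 [12.1  0.4 -8.9]
0.6 [12.9  0.4 -7.7]
0.7 [13.6  0.4 -6.3]
0.8 [14.1  0.4 -4.9]
0.9 [14.6  0.4 -3.5]
1.0 [14.9  0.4 -2. ]
1.1 [15.   0.3 -0.5]
1.2 [15.   0.3  1. ]
1.3 [14.8  0.3  2.4]
1.4 [14.5  0.3  3.9]
```

Request:
{"fn": "arm_command", "kwargs": {"commands": [6, 0, -13, 0, 0, 9, 0, -12, 0, 0, 10, 0, -11, 0, 0, 11, 0, -10, 0, 0, 12, 0, -9, 0, 0]}}

```text
clock: 12.05
tool_pos: [0.5558, -0.1647, 0.1618]
orientation: [-72.3, 88.8, 24.0]
force: [-3.6, 7.6, 7.2]
opening: 0.0269
```

```bash
python3 -c "
from h import *
lev()"
```

```text
shift [0. 0. 0.] turn 0.7 t 12.05 tcp [ 0.5558 -0.1647  0.1618] F [-3.6  7.6  7.2] q6 -85.9
grasp local x -181.0759502860063 r 149.0257201898024 q 0.5088823975501499 open 0.026857592526896967
0.6 [11.2  0.3 -7.8]
0.7 [13.6  0.4 -6.4]
0.8 [14.1  0.4 -5. ]
0.9 [14.6  0.3 -3.5]
1.0 [14.8  0.3 -2.1]
1.1 [15.   0.3 -0.6]
1.2 [15.   0.3  0.9]
1.3 [14.8  0.3  2.4]
1.4 [14.5  0.2  3.9]
```

Request:
{"fn": "arm_command", "kwargs": {"commands": [12, 0, -8, 0, 0, 14, 0, -6, 0, 0, 14, 0, -5, 0, 0, 15, 0, -3, 0, 0, 15, 0, -2, 0, 0]}}

```text
clock: 12.68
tool_pos: [0.5582, -0.1891, 0.0871]
orientation: [-63.9, 88.8, 32.3]
force: [-3.6, 9.5, 7.0]
opening: 0.0271
```

```bash
python3 -c "
from h import *
lev()"
```

```text
shift [0. 0. 0.] turn 0.6 t 12.675 tcp [ 0.5582 -0.1891  0.0871] F [-3.6  9.5  7. ] q6 -83.1
grasp local x -180.97679359013878 r 149.85784658988916 q 1.041609042474242 open 0.027108210253380817
1.1 [ 8.7  0.2 -0.3]
1.2 [15.   0.3  0.9]
1.3 [14.8  0.2  2.4]
1.4 [14.5  0.2  3.8]
```

Request:
{"fn": "arm_command", "kwargs": {"commands": [11, 0, 0, 0, 0, 11, 0, 0, 0, 0, 11, 0, 1, 0, 0, 10, 0, 2, 0, 0]}}

```text
clock: 13.18
tool_pos: [0.5578, -0.1843, 0.0415]
orientation: [-56.9, 88.8, 39.3]
force: [-6.5, 4.7, 17.2]
opening: 0.0269
```

```bash
python3 -c "
from h import *
lev()"
```

```text
shift [0. 0. 0.] turn 0.6 t 13.175 tcp [ 0.5578 -0.1843  0.0415] F [-6.5  4.7 17.2] q6 -83.3
grasp local x -180.84159146358775 r 150.2770950397139 q 1.3483471872587878 open 0.026934173402565795
1.4 [7.4 0.1 2.4]
```

```bash
python3 -c "
from h import *
t=snapshot('top'); s=snapshot('side')
a=cv2.resize(t['frame'][125:235,230:390],None,fx=3.5,fy=3.5,interpolation=2); cv2.imwrite('pics/t4.png',a); crop(s,280,130,140,110,5,'pics/s4.png')
lev()"
```

```text
shift [0. 0. 0.] turn 0.6 t 13.275 tcp [ 0.5578 -0.1842  0.0411] F [-5.6  5.8 15.1] q6 -83.3
grasp local x -180.90423195942 r 150.31433838621658 q 1.350915967470074 open 0.027193284551871075
1.4 [7.  0.1 2.4]
```

View pics/t4.png

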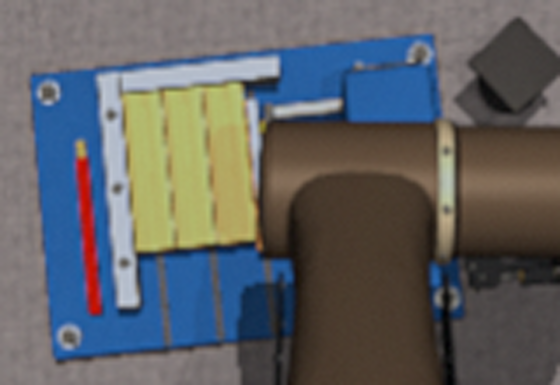

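View pics/s4.png

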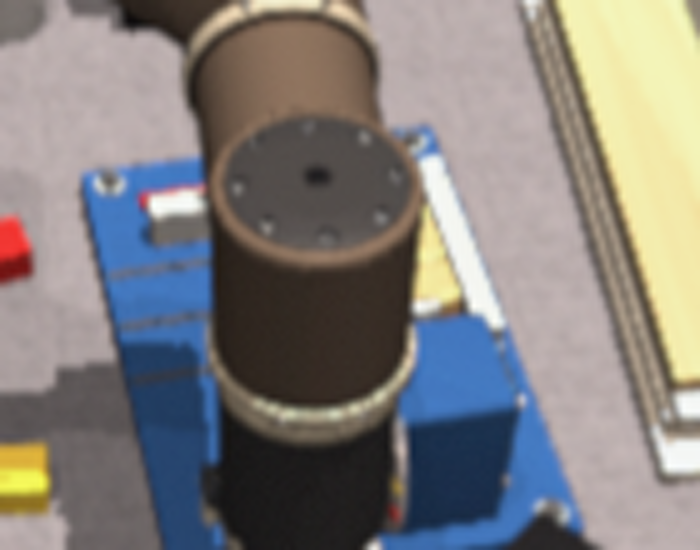

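```bash
python3 -c "
from h import *
t=snapshot('top'); p=np.load('p.npy')
def loc(q):
    c,sn=np.cos(p[2]),np.sin(p[2]); d=q[:,:2]-p[:2]; return np.c_[d@[c,sn],d@[-sn,c]]*1000
print(loc(ray(t,T([(138,251),(180,248),(218,244),(254,242)],k=3.5),.05)).round(1))
e=[(-.15,-.114*k/3,.03) for k in range(4)]+[(0,-.114*k/3,.03) for k in range(4)]
print(((proj(t,w(p,e))-[230,125])*7).round(0))
crop(t,245,140,70,60,10,'pics/t5.png')
print(((proj(t,w(p,e))-[245,140])*10).round(0)); lev()"
```

```text
[[-149.6   -0.4]
 [-150.7  -39.5]
 [-150.6  -74.9]
 [-152.1 -108.3]]
[[273. 500.]
 [354. 492.]
 [436. 484.]
 [517. 476.]
 [245. 184.]
 [325. 175.]
 [406. 167.]
 [487. 159.]]
[[240. 565.]
 [356. 553.]
 [472. 541.]
 [589. 530.]
 [200. 112.]
 [315. 101.]
 [430.  89.]
 [545.  77.]]
 shift [0. 0. 0.] turn 0.7 t 13.325 tcp [ 0.5578 -0.1843  0.0415] F [-6.9  5.6 15.5] q6 -83.3
grasp local x -180.8973472653572 r 150.296451622633 q 1.3477294746855817 open 0.02714393194986144
1.4 [7.5 0.1 2.5]
```

View pics/t5.png

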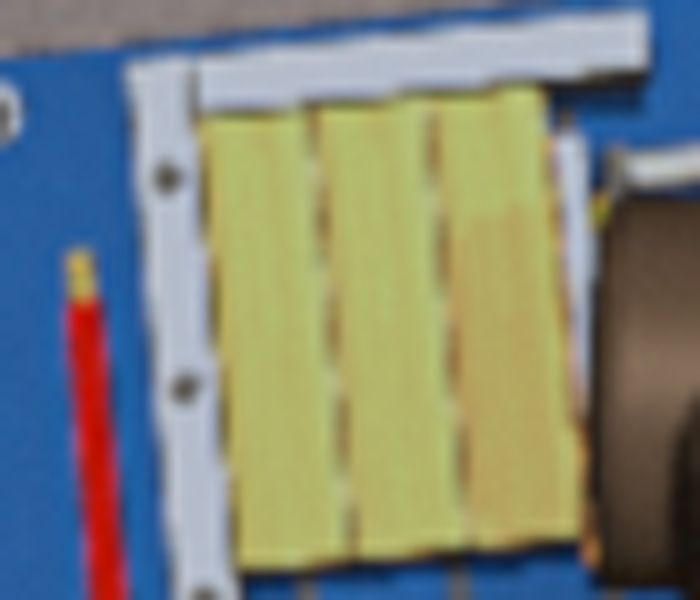

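Near and far edges fall within about 1 px of where rails butted against the stop should appear, and the rails are tight together. The lever is held at about 1.35 rad, so I'm handing in.

```bash
python3 -c "
from h import *
print(close_job()); lev()"
```

```text
the job is handed in; nothing more can be done
None
the job is handed in; nothing more can be done
```

I pushed the three pale rails one after another against the end stop, then gripped the black handle and swung the lever past the first two clicks to the third. The job was handed in at about 13.3 s with the lever still held there.

- **Rails at the stop:** each push ended at the same x, with 14–16 N along the bed. In the last top picture the near ends read -149.6 to -152.1 mm, against -150 mm expected. That 2 mm spread is about the limit of the pixel reading and the calibration.
- **Clamping:** the same picture shows the rails closed up against one another, the fence and the jaw.
- **Lever:** worked out from the gripper's position it stood at about 1.35 rad, between the third click (1.30) and the hard stop (1.36). The handle was still gripped, with about 15 N upward on the tool. I did not see the lever angle itself, because the arm hid the handle in both views.
- **Other things:** I did not touch the other things on the bench, and the pencil and the foot behind the lever looked unmoved in the last pictures.

One thing went off on the way: the first close on the handle was about 11 mm too high, so I reopened, lowered the gripper and gripped again before moving the lever. I could not read anything back after handing in, so the final second is unchecked.

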